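# Set the sanding box's airflow lever to the third notch

## Robot

A 6-joint arm with a two-finger parallel gripper is mounted at the origin on the work surface. World frame = base frame: x ahead of the robot, y to its left, z up, the work surface at z = 0. Lengths are in m, angles in rad, forces in N, time in s.
With the tool pointing down it reaches from about 0.375 to 0.9 m from the base axis. Payload 3.1 kg.
Tool frame: the origin (TCP) lies between the finger pads; the fingertips stand 17 mm ahead of it and the grasp point (between the pads) lies 2 mm behind it (robot.nose_length is the distance from the TCP to the fingertips, in m); z points along the fingers, y is the line along which they close (so a half turn about z gives the same grasp; the last joint's range is limited). The gripper opens to 87 mm and grips with 3 to 60 N. Pads are 19 mm wide; open, the fingers measure 117 mm over their backs; the gripper's body (75 mm by 190 mm) begins 51 mm behind the grasp point.
Start: joints at [0.967, 0.527, 1.433, -0, 1.181, -0.178], TCP at [0.258, 0.569, 0.24] pointing down, gripper open.
Joint ranges: [-3.08, 3.08], [-0.75, 2.2], [0.22, 2.44], [-1.43, 4.57], [0, 2.65], [-2.85, 2.85]. Speed limits (rad/s): [2.79, 2.79, 3.14, 3.14, 3.14, 3.14].

## Interface

Orientations are given as a unit quaternion [x, y, z, w].
In Python, from rig import robot, cams gives the robot as it stands.
- The arm moves only by the shell command python3 -m pendant 'ROWS' [FORCE]. ROWS is JSON, a list of rows, each an object with "jaw": the opening, from 0 (shut) to 1 (fully open); "linear": the shift along the tool's x, y, z in cm, a list of three; "twist": the turn about the tool's z in degrees. A call has 1 to 12 rows; each row shifts and turns the commanded pose from where the row before left it, along the tool's axes as they then stand; what a row does not reach is not made up. A row lasts 1/12 s, in which the tool goes at most 41.7 mm and 7.16 degrees, less where a joint would pass 70% of its speed; a pose out of reach is approached as far as the arm can. A call is refused whole if a number of a shift passes 4.17 or a number of a turn 7.16, either way. A call with a gripper value outside its range is refused whole. The fingers move at their own pace and stop on an object; FORCE is the grip in N (left out, the last holds). Time passes only in rows, so rows that do not move let the fingers close. It gives the time, the measured TCP pose, the force, the opening and the grip force at its end, in the units of the state.
- robot.get_obs(): the state, without advancing time (a new reading comes with each control period).
- cams.camera(name): name is "scene" or "top" or "wrist"; returns a dict with "color" (480x640x3 uint8, blue, green, red), "depth" (480x640 float32, m along the optical axis (not along the pixel's ray), 0 where there is no reading), "fov_y" (degrees; the focal length in pixels is half the picture's height over the tangent of half this angle, whatever the lens; pixels are square), "cx", "cy" (the principal point, pixels), "k1" (the pictures are not rectified: a ray, as slopes to the right and down, at radius r is drawn at 1 + k1 r^2 times it, then the intrinsics apply), "view" (4x4, takes a point from world to camera coordinates). Camera axes: x right, y down, z forward; pixel columns grow to the right and rows downward; lengths in m; the calibration is good to about 2 mm. A picture is of the moment at which its call begins.
- robot.hand_in(): hands the job in; it is judged then, once.
The state is a dict: "time": time; "q": joint angles; "joint_velocities": joint speeds; "joint_torque": joint torques, N m; "position": TCP position; "tool_rot": TCP orientation; "ft_force": force on the tool from outside, world axes, zero at the start; "moment": the same for the moment, N m; "grip_width": finger opening in m; "grip_force": force on a finger pad.
Only numpy, scipy, OpenCV 4.12 (cv2) and the standard library are available. Lean on these libraries where they do the work, as an engineer would, in place of code of your own. Each camera call takes 0.05 s, during which the arm holds its last target. There are 200 camera calls.

## Task

Set the airflow of the downdraft sanding box: gently push the T-handled lever to the right (as the robot sees it) until it is fully home at the end of its slot, then push it back to the left, counting the clicks, and leave it in the third notch from home, without ever pushing it on to the fourth. Use the fingertips only to push, and leave the ball-ended lever and the things lying about where they are.

Things in the scene. Friction and masses are not known exactly. Their poses are not given: they have to be found in the camera images.
- sandbox: downdraft sanding box of plywood, fixed, 270 (its x) x 330 (its y) x 90 mm high; origin: centre of its underside; yaw varies. Far half of the top: perforated sheet; near half: two parallel aluminium control plates 44 (x) x 150 (y) x 8 mm high, each with a slot along the box's y and a lever; centre lines 78 mm apart; which one is nearer the robot varies
- air_bar (a point): centre of the T-handle's cross-bar on the airflow lever: black bar 14 mm in diameter, 44 long along the box's x (across the slot), on a flat steel stem 16 (x) x 6 (y). The bar's centre is 42 mm and its top 49 mm above its plate's top, which is 98 mm above the bench. Axes as the box's: the lever slides along y
- air_lever (a joint): travel of the airflow lever (m): 0 is fully home (hard stop at the box's -y end, right-hand end seen from the robot), growing to the box's +y (left). Notches 0.016 apart: home 0 (not counted), first 0.016, second 0.032, third 0.048 (mid-slot), then three more to the end stop at 0.096. Ticks beside the slot mark them, home's being longer. It starts in or near the first or second notch
- air_home (a point): middle of the home tick's line on the slot, on the plate's top: where the stem's centre stands at home. How it feels: leaving a notch takes 6 to 9 N; the resistance fades towards half-way to the next notch, where the lever snaps ahead of a slow finger into that notch by itself (a click) and stays. It snaps home likewise from half-way
- lamp_ball (a point): centre of the black ball, 24 in diameter, on the other lever, 34 above its plate's top; that lever slides in the other plate, without notches, and is to be left alone; its start varies over its slot
- sand_block: cork sanding block, 100 x 50 x 28, loose, lying on the box beside the control plates (mm); origin at the centre of its underside; a bystander
- bridge_blank: dark wooden guitar bridge, 150 x 32 x 11, loose on the perforated half of the box (mm); origin at the centre of its underside; a bystander
- steel_rule: steel rule, 280 x 26 x 4, loose on the perforated half of the box (mm); origin at the centre of its underside; a bystander
- glue_jar: jar with white cap, 68 across, 90 high, loose on the bench (mm); origin at the centre of its underside; a bystander
- tape_roll: roll of tape lying flat, 100 across, 25 high, loose on the bench (mm); origin at the centre of its underside; a bystander
- brush_pot: white pot, 76 across and 90 high, with three brushes standing up to about 180, loose on the bench (mm); origin at the centre of its underside; a bystander
- chisel: chisel with wooden handle, 220 long, 26 thick, loose on the bench (mm); origin at the middle of its length, on its underside; a bystander

How it is judged:
On the way:
1. the T-handled lever has been pushed fully home (within 3 mm of its right-hand stop) (value of joint air_lever below 0.003 m), for 0.1 s.
At the end, for the whole second after the job is handed in: after having been home, the T-handled lever rests in its third notch (travel 48 mm, within 4 mm), the ball-ended lever is within 8 mm and every loose thing within 15 mm of where it started (value of joint air_lever between 0.044 and 0.052 m and velocity of joint air_lever between -0.01 and 0.01 m/s and not (distance of lamp_ball from where it was at the start of the episode above 0.008 m) and not (distance of any of sand_block, bridge_blank, steel_rule, glue_jar, tape_roll, brush_pot, chisel from where it was at the start of the episode above 0.015 m)); the robot touches nothing.
It fails at once if the T-handled lever was pushed on past the third notch towards the fourth (travel over 57 mm) (value of joint air_lever above 0.057 m).
It fails at once if the ball-ended lever was moved by more than 8 mm (distance of lamp_ball from where it was at the start of the episode above 0.008 m).
It fails at once if a loose bystander was moved, lifted or knocked by more than 15 mm (distance of any of sand_block, bridge_blank, steel_rule, glue_jar, tape_roll, brush_pot, chisel from where it was at the start of the episode above 0.015 m).
It fails at once if the lever was strained or clamped: more than 40 N between fingers and lever (contact force between the fingers and air_lever above 40 N).
It also fails if it takes over 62 s, if anything falls off the work surface, if the arm or the gripper's body presses on something with over 40 N, if the wrist force passes 120 N, or if a joint passes its speed limit or range.

## Working session

There is one attempt and no reset: what is moved stays moved. The work goes in short steps, Python scripts to look and compute and a shell command to move; the robot and the scene stay as the last step left them, time stands still between calls to the robot, and variables do not carry over. Pictures are saved under pics/ and viewed, at most 10 in all, crops included, and the job is handed in when it is done.

```bash
mkdir -p pics; cat > h.py <<'E'
import numpy as np, cv2
from rig import robot, cams
def K(c):
    f=240/np.tan(np.radians(c["fov_y"])/2); return f
def ray(c,u,v):
    f=K(c); d=np.array([(u-c["cx"])/f,(v-c["cy"])/f]); s=d.copy()
    for _ in range(20): s=d/(1+c["k1"]*(s@s))
    V=np.array(c["view"]); R=V[:3,:3]; o=-R.T@V[:3,3]
    return o, R.T@np.array([s[0],s[1],1.])
def plane(c,u,v,z):
    o,d=ray(c,u,v); return o+d*(z-o[2])/d[2]
def dep(c,u,v):
    o,d=ray(c,u,v); return o+d*c["depth"][int(round(v)),int(round(u))]
E
python3 - <<'E'
from h import *
import pickle
for n in("top","scene"):
    c=cams.camera(n); cv2.imwrite(f"pics/{n}0.png",c["color"]); pickle.dump(c,open(n+"0.pkl","wb"))
    print(n,c["fov_y"],np.round(ray(c,320,240),3))
o=robot.get_obs();print(o["time"],o["tool_rot"],o["position"],robot.nose_length,o["grip_width"])
E
```

```text
top 49.2102956391078 [[ 0.255 -0.128  1.229]
 [ 0.212  0.021 -0.977]]
scene 54.341241411266324 [[ 0.794  0.361  1.069]
 [-0.248 -0.436 -0.865]]
0.1 [ 2.11292420e-01  9.77422396e-01 -9.08168301e-04 -3.84117899e-04] [0.2577585  0.56868727 0.23865951] 0.017 0.08719050277404568
```

View pics/top0.png

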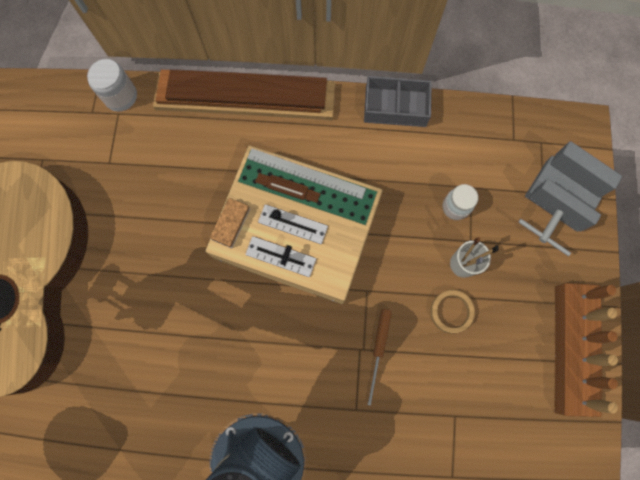

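View pics/scene0.png

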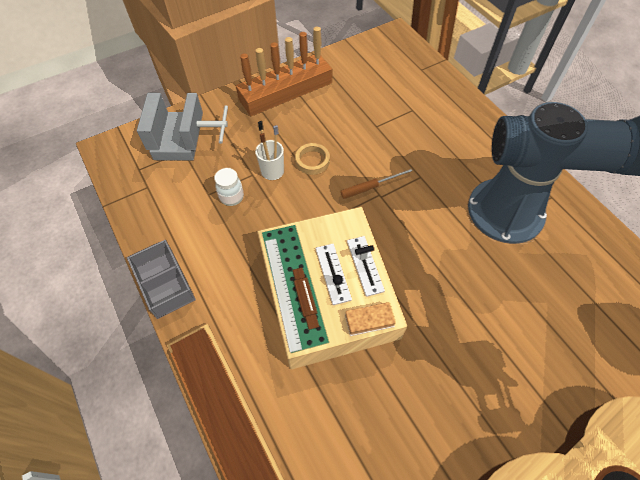

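The top view shows the T-lever at about (287,255) on the plate nearer the robot, and the ball lever at about (276,215) on the far plate. The scene view shows the T-bar at about (364,250). I'll zoom in on both.

```bash
python3 - <<'E'
import cv2,numpy as np
a=cv2.imread("pics/top0.png")[195:285,235:345]; b=cv2.imread("pics/scene0.png")[225:315,310:400]
a=cv2.resize(a,None,fx=6,fy=6,interpolation=cv2.INTER_CUBIC)[:, :660]
cv2.imwrite("pics/ta.png",a)
cv2.imwrite("pics/sb.png",cv2.resize(b,None,fx=6,fy=6,interpolation=cv2.INTER_CUBIC))
E
```

```text
(no output)
```

View pics/ta.png

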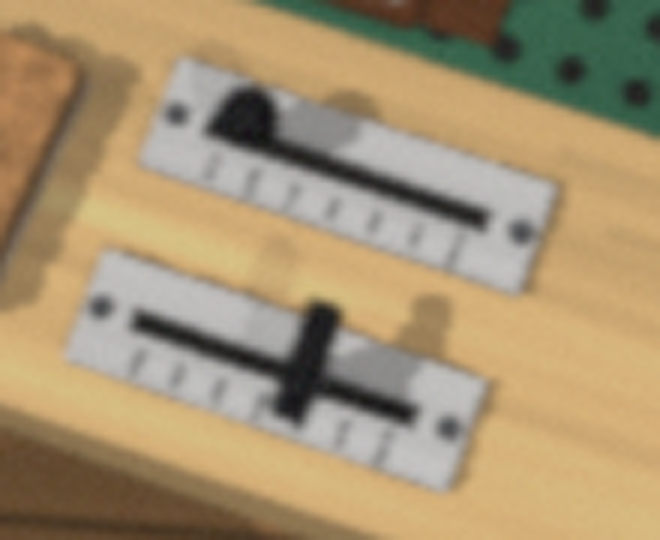

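View pics/sb.png

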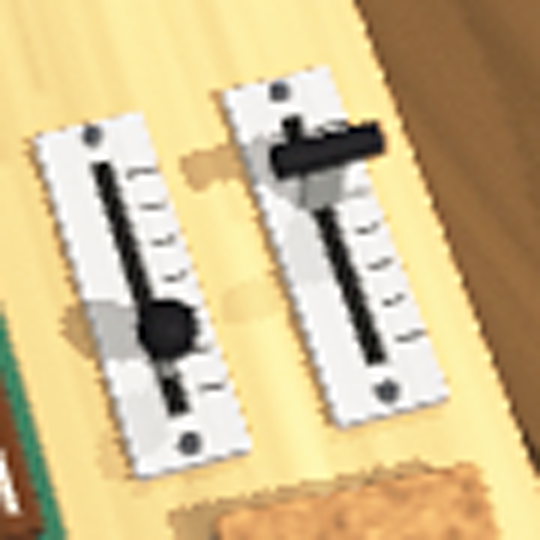

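The crops show the T-bar at (308,363) in the top crop and (327,150) in the scene crop. The airflow plate's screws are at (101,307) and (449,428) in the top crop.

```bash
cat > m.py <<'E'
from h import *
import pickle
T=pickle.load(open("top0.pkl","rb"));S=pickle.load(open("scene0.pkl","rb"))
ta=lambda x,y:((x+.5)/6-.5+235,(y+.5)/6-.5+195)
sb=lambda x,y:((x+.5)/6-.5+310,(y+.5)/6-.5+225)
def P(n,p):print(n,np.round(p,4))
t1,t2=plane(T,*ta(101,307),.098),plane(T,*ta(449,428),.098)
s1,s2=plane(S,*sb(389,391),.098),plane(S,*sb(279,91),.098)
P("screws top",[t1,t2]);P("scene",[s1,s2])
for a,b in((t1,t2),(s1,s2)):
    d=a-b;print(np.linalg.norm(d),"yaw",np.degrees(np.arctan2(-d[0],d[1])),(a+b)/2)
P("slot top",[plane(T,*ta(135,320),.098),plane(T,*ta(415,414),.098)])
P("slot sc",[plane(S,*sb(376,362),.098),plane(S,*sb(292,118),.098)])
P("bar top",plane(T,*ta(308,363),.14));P("bar sc",plane(S,*sb(327,150),.14))
P("barends top",[plane(T,*ta(325,305),.14),plane(T,*ta(291,420),.14)])
P("ball",plane(T,*ta(247,115),.132));P("ball sc",plane(S,*sb(167,329),.132))
P("plate depth",dep(T,*ta(180,300)))
E
python3 m.py
```

```text
screws top [[ 0.4754  0.0463  0.098 ]
 [ 0.4399 -0.085   0.098 ]]
scene [[ 0.4759  0.0465  0.098 ]
 [ 0.441  -0.0847  0.098 ]]
0.13598594239236486 yaw -15.116963397314743 [ 0.45767236 -0.01935456  0.098     ]
0.13577637972891504 yaw -14.900763517432349 [ 0.45842487 -0.01912748  0.098     ]
slot top [[ 0.4715  0.0333  0.098 ]
 [ 0.4442 -0.0722  0.098 ]]
slot sc [[ 0.4735  0.034   0.098 ]
 [ 0.4432 -0.0716  0.098 ]]
bar top [ 0.4525 -0.0352  0.14  ]
bar sc [ 0.4545 -0.0344  0.14  ]
barends top [[ 0.4738 -0.0394  0.14  ]
 [ 0.4318 -0.031   0.14  ]]
ball [ 0.5431 -0.0045  0.132 ]
ball sc [ 0.5434 -0.0049  0.132 ]
plate depth [0.4802 0.0175 0.0977]
```

Both views agree: yaw is -15°, the plate centre is (0.458, -0.019), and the lever is at about 32 mm, the second notch. I'll turn the tool so its x lies along box +y (twist +80.6°) and shut the jaw.

```bash
python3 -m pendant '[{"jaw":0,"linear":[0,0,0],"twist":7},{"jaw":0,"linear":[0,0,0],"twist":7},{"jaw":0,"linear":[0,0,0],"twist":7},{"jaw":0,"linear":[0,0,0],"twist":7},{"jaw":0,"linear":[0,0,0],"twist":7},{"jaw":0,"linear":[0,0,0],"twist":7},{"jaw":0,"linear":[0,0,0],"twist":7},{"jaw":0,"linear":[0,0,0],"twist":7},{"jaw":0,"linear":[0,0,0],"twist":7},{"jaw":0,"linear":[0,0,0],"twist":7},{"jaw":0,"linear":[0,0,0],"twist":7},{"jaw":0,"linear":[0,0,0],"twist":3.6}]' 20
cat > w.py <<'E'
from h import *
from scipy.spatial.transform import Rotation as R
o=robot.get_obs();r=R.from_quat(o["tool_rot"]);M=r.as_matrix()
C=np.array([.458,-.0192,.098]);by=np.array([.2588,.9659,0]);bx=np.array([.9659,-.2588,0])
d=np.array(o["position"])-C;f=np.array(o["ft_force"])
print("t %.2f rel box y %.4f x %.4f z %.4f"%(o["time"],d@by,d@bx,o["position"][2]),"Fy,Fx,Fz",np.round([f@by,f@bx,f[2]],1),"yaw x",np.degrees(np.arctan2(M[1,0],M[0,0])).round(2),"grip",o["grip_width"])
tgt=C+by*.0133;tgt[2]=.2
print("to target tool cm",np.round(M.T@(tgt-o["position"])*100,2))
E
python3 w.py
```

```text
time: 1.1
position: [0.2579, 0.5688, 0.239]
tool_rot: [0.795, 0.607, -0.001, 0.0]
ft_force: [0.6, -0.5, -0.2]
grip_width: 0.015
grip_force: 0.0
t 1.10 rel box y 0.5162 x -0.3455 z 0.2390 Fy,Fx,Fz [-0.3  0.7 -0.2] yaw x 74.71 grip 0.015020399161125162
to target tool cm [-50.11  34.8    3.94]
```

```bash
python3 -m pendant '[{"jaw":0,"linear":[-3.1,2.15,0],"twist":0},{"jaw":0,"linear":[-3.1,2.15,0],"twist":0},{"jaw":0,"linear":[-3.1,2.15,0],"twist":0},{"jaw":0,"linear":[-3.1,2.15,0],"twist":0},{"jaw":0,"linear":[-3.1,2.15,0],"twist":0},{"jaw":0,"linear":[-3.1,2.15,0],"twist":0},{"jaw":0,"linear":[-3.1,2.15,0],"twist":0},{"jaw":0,"linear":[-3.1,2.15,0],"twist":0},{"jaw":0,"linear":[-3.1,2.15,0],"twist":0},{"jaw":0,"linear":[-3.1,2.15,0],"twist":0},{"jaw":0,"linear":[-3.1,2.15,0],"twist":0},{"jaw":0,"linear":[-3.1,2.15,0],"twist":0}]' >/dev/null; python3 w.py
```

```text
t 2.10 rel box y 0.1429 x -0.0869 z 0.2395 Fy,Fx,Fz [ 0.4  0.5 -0.1] yaw x 75.01 grip 0.0003591272385709771
to target tool cm [-12.96   8.69   3.94]
```

```bash
python3 -m pendant '[{"jaw":0,"linear":[-3.2,2.2,0],"twist":0},{"jaw":0,"linear":[-3.2,2.2,0],"twist":0},{"jaw":0,"linear":[-3.2,2.2,0],"twist":0},{"jaw":0,"linear":[-3.2,2.1,1],"twist":0},{"jaw":0,"linear":[0,0,3],"twist":0},{"jaw":0,"linear":[0,0,0],"twist":0}]' >/dev/null; python3 w.py; python3 - <<'E'
from h import *
c=cams.camera("scene"); cv2.imwrite("pics/s1.png",cv2.resize(c["color"][150:350,250:450],None,fx=3,fy=3))
E
```

```text
t 2.60 rel box y 0.0144 x -0.0017 z 0.1962 Fy,Fx,Fz [ 0.5 -1.4 -0.3] yaw x 74.74 grip 0.00032311562194361994
to target tool cm [-0.11  0.17 -0.39]
```

View pics/s1.png

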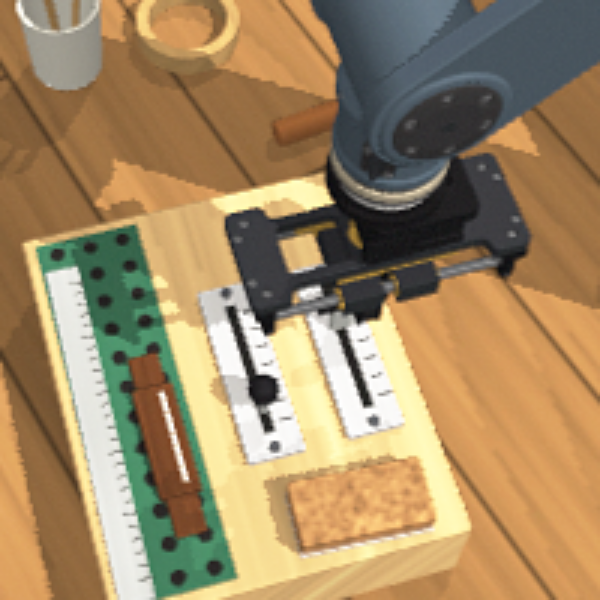

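The fingers hang over the airflow slot, left of the bar, and the ball is clear at about (263,390). I'll descend beside the bar.

```bash
python3 -m pendant '[{"jaw":0,"linear":[0,0,2],"twist":0},{"jaw":0,"linear":[0,0,2],"twist":0},{"jaw":0,"linear":[0,0,2],"twist":0},{"jaw":0,"linear":[0,0,0],"twist":0}]' >/dev/null; python3 w.py;
python3 -m pendant '[{"jaw":0,"linear":[-0.3,0,0],"twist":0},{"jaw":0,"linear":[-0.3,0,0],"twist":0},{"jaw":0,"linear":[-0.3,0,0],"twist":0},{"jaw":0,"linear":[-0.3,0,0],"twist":0},{"jaw":0,"linear":[-0.2,0,0],"twist":0},{"jaw":0,"linear":[-0.2,0,0],"twist":0}]' >/dev/null; python3 w.py
```

```text
t 2.98 rel box y 0.0176 x -0.0030 z 0.1380 Fy,Fx,Fz [-0.2 -0.7  1.4] yaw x 75.11 grip 0.00014068571968979163
to target tool cm [-0.43  0.26 -6.21]
t 3.48 rel box y 0.0005 x 0.0001 z 0.1402 Fy,Fx,Fz [ 5.6 -0.2  3.2] yaw x 74.96 grip 0.00015617491156041631
to target tool cm [ 1.28  0.   -5.98]
```

```bash
python3 -m pendant '[{"jaw":0,"linear":[-0.2,0,0.2],"twist":0},{"jaw":0,"linear":[-0.2,0,0.1],"twist":0},{"jaw":0,"linear":[-0.2,0,0],"twist":0},{"jaw":0,"linear":[-0.2,0,0],"twist":0},{"jaw":0,"linear":[-0.2,0,0],"twist":0},{"jaw":0,"linear":[-0.2,0,0],"twist":0}]' >/dev/null; python3 w.py;
python3 -m pendant '[{"jaw":0,"linear":[-0.2,0,0],"twist":0},{"jaw":0,"linear":[-0.2,0,0],"twist":0},{"jaw":0,"linear":[-0.2,0,0],"twist":0},{"jaw":0,"linear":[-0.2,0,0],"twist":0},{"jaw":0,"linear":[-0.2,0,0],"twist":0}]' >/dev/null; python3 w.py
```

```text
t 3.98 rel box y -0.0119 x -0.0005 z 0.1365 Fy,Fx,Fz [-0.5  0.8  0.3] yaw x 75.03 grip 0.0007344551751528772
to target tool cm [ 2.52  0.05 -6.35]
t 4.40 rel box y -0.0207 x -0.0007 z 0.1364 Fy,Fx,Fz [ 3.7 -0.5 -0.2] yaw x 74.95 grip 0.0006898989295368912
to target tool cm [ 3.41  0.06 -6.36]
```

```bash
python3 -m pendant '[{"jaw":0,"linear":[-0.2,0,0],"twist":0},{"jaw":0,"linear":[-0.2,0,0],"twist":0},{"jaw":0,"linear":[-0.2,0,0],"twist":0},{"jaw":0,"linear":[0,0,0],"twist":0}]' >/dev/null; python3 w.py;
python3 -m pendant '[{"jaw":0,"linear":[-0.2,0,0],"twist":0},{"jaw":0,"linear":[-0.1,0,0],"twist":0},{"jaw":0,"linear":[-0.1,0,0],"twist":0},{"jaw":0,"linear":[0,0,0],"twist":0}]' >/dev/null; python3 w.py
```

```text
t 4.73 rel box y -0.0281 x -0.0002 z 0.1365 Fy,Fx,Fz [0.9 0.6 0.2] yaw x 75.0 grip 0.0005642004483570401
to target tool cm [ 4.14  0.02 -6.35]
t 5.07 rel box y -0.0311 x -0.0002 z 0.1366 Fy,Fx,Fz [ 2.7  0.5 -0.1] yaw x 74.95 grip 0.000340850623380848
to target tool cm [ 4.45  0.02 -6.34]
```

Almost at the stop. I'll press a little more until a firm, moderate force shows.

```bash
python3 -m pendant '[{"jaw":0,"linear":[-0.1,0,0],"twist":0},{"jaw":0,"linear":[-0.1,0,0],"twist":0},{"jaw":0,"linear":[0,0,0],"twist":0}]' >/dev/null; python3 w.py;
python3 -m pendant '[{"jaw":0,"linear":[-0.1,0,0],"twist":0},{"jaw":0,"linear":[0,0,0],"twist":0},{"jaw":0,"linear":[0,0,0],"twist":0}]' >/dev/null; python3 w.py
```

```text
t 5.32 rel box y -0.0316 x -0.0003 z 0.1366 Fy,Fx,Fz [10.4  0.9  1.4] yaw x 74.87 grip 0.00031465304608245027
to target tool cm [ 4.51  0.02 -6.32]
t 5.57 rel box y -0.0317 x -0.0003 z 0.1367 Fy,Fx,Fz [13.4  1.3  0.9] yaw x 74.85 grip -6.411855529057562e-05
to target tool cm [ 4.53  0.02 -6.31]
```

The stop is firm at -0.0317 (expected -0.0315), so the lever is home. Now I'll go over the bar to its right side.

```bash
python3 -m pendant '[{"jaw":0,"linear":[0.8,0,0],"twist":0},{"jaw":0,"linear":[0.7,0,0],"twist":0},{"jaw":0,"linear":[0,0,-2],"twist":0},{"jaw":0,"linear":[0,0,-2],"twist":0},{"jaw":0,"linear":[0,0,-2],"twist":0},{"jaw":0,"linear":[-2,0,0],"twist":0},{"jaw":0,"linear":[-2,0,0],"twist":0},{"jaw":0,"linear":[-2.2,0,0],"twist":0},{"jaw":0,"linear":[0,0,0],"twist":0},{"jaw":0,"linear":[0,0,0],"twist":0}]' >/dev/null; python3 w.py; python3 - <<'E'
from h import *
c=cams.camera("top"); cv2.imwrite("pics/t2.png",cv2.resize(c["color"][180:310,210:350],None,fx=4,fy=4))
c=cams.camera("scene"); cv2.imwrite("pics/s2.png",cv2.resize(c["color"][200:330,280:420],None,fx=4,fy=4))
E
```

```text
t 6.40 rel box y -0.0820 x -0.0004 z 0.1966 Fy,Fx,Fz [-0.4  0.3 -0.2] yaw x 74.89 grip 0.0003306011940959899
to target tool cm [ 9.53  0.02 -0.35]
```

View pics/s2.png

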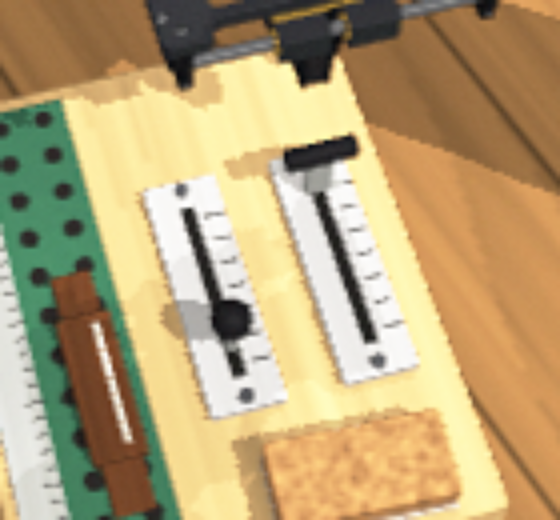

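The bar is at the slot's right end (crop (320,152)), with the fingers to its right. Descend and approach.

```bash
python3 -m pendant '[{"jaw":0,"linear":[0,0,2],"twist":0},{"jaw":0,"linear":[0,0,2],"twist":0},{"jaw":0,"linear":[0,0,2],"twist":0},{"jaw":0,"linear":[0,0,0],"twist":0},{"jaw":0,"linear":[0.5,0,0],"twist":0},{"jaw":0,"linear":[0.5,0,0],"twist":0},{"jaw":0,"linear":[0.3,0,0],"twist":0},{"jaw":0,"linear":[0.2,0,0],"twist":0},{"jaw":0,"linear":[0,0,0],"twist":0}]' >/dev/null; python3 w.py
python3 -m pendant '[{"jaw":0,"linear":[0.2,0,0],"twist":0},{"jaw":0,"linear":[0.2,0,0],"twist":0},{"jaw":0,"linear":[0.2,0,0],"twist":0},{"jaw":0,"linear":[0,0,0],"twist":0}]' >/dev/null; python3 w.py
python3 -m pendant '[{"jaw":0,"linear":[0.1,0,0],"twist":0},{"jaw":0,"linear":[0.1,0,0],"twist":0},{"jaw":0,"linear":[0.1,0,0],"twist":0},{"jaw":0,"linear":[0.1,0,0],"twist":0},{"jaw":0,"linear":[0,0,0],"twist":0}]' >/dev/null; python3 w.py
```

```text
t 7.25 rel box y -0.0664 x 0.0003 z 0.1375 Fy,Fx,Fz [-3.4 -0.9  1.7] yaw x 75.11 grip 0.0005780278117688834
to target tool cm [ 7.96 -0.   -6.27]
t 7.58 rel box y -0.0606 x 0.0003 z 0.1373 Fy,Fx,Fz [-2.7 -0.8  2.6] yaw x 75.0 grip 0.00027095366589912923
to target tool cm [ 7.39 -0.02 -6.28]
t 8.00 rel box y -0.0558 x -0.0009 z 0.1363 Fy,Fx,Fz [-0.8 -0.1  0. ] yaw x 75.0 grip 0.00032200579424347464
to target tool cm [ 6.91  0.08 -6.36]
```

The first click is done: the finger is free at -0.056. On to the second.

```bash
python3 -m pendant '[{"jaw":0,"linear":[0.2,0,0],"twist":0},{"jaw":0,"linear":[0.2,0,0],"twist":0},{"jaw":0,"linear":[0.2,0,0],"twist":0},{"jaw":0,"linear":[0.1,0,0],"twist":0},{"jaw":0,"linear":[0,0,0],"twist":0}]' >/dev/null; python3 w.py
python3 -m pendant '[{"jaw":0,"linear":[0.1,0,0],"twist":0},{"jaw":0,"linear":[0.1,0,0],"twist":0},{"jaw":0,"linear":[0.1,0,0],"twist":0},{"jaw":0,"linear":[0,0,0],"twist":0}]' >/dev/null; python3 w.py
python3 -m pendant '[{"jaw":0,"linear":[0.1,0,0],"twist":0},{"jaw":0,"linear":[0.1,0,0],"twist":0},{"jaw":0,"linear":[0.1,0,0],"twist":0},{"jaw":0,"linear":[0.1,0,0],"twist":0},{"jaw":0,"linear":[0,0,0],"twist":0}]' >/dev/null; python3 w.py
```

```text
t 8.42 rel box y -0.0501 x -0.0006 z 0.1364 Fy,Fx,Fz [-5.4 -1.  -0.7] yaw x 75.11 grip 0.0005935852920762649
to target tool cm [ 6.32  0.06 -6.37]
t 8.75 rel box y -0.0471 x -0.0005 z 0.1364 Fy,Fx,Fz [-4.6 -0.9 -0.7] yaw x 75.07 grip 0.0006814287663937789
to target tool cm [ 6.03  0.06 -6.37]
t 9.17 rel box y -0.0419 x -0.0005 z 0.1365 Fy,Fx,Fz [-1.6 -0.9 -0.7] yaw x 75.0 grip 0.0005139000800638426
to target tool cm [ 5.52  0.05 -6.35]
```

```bash
python3 -m pendant '[{"jaw":0,"linear":[0.1,0,0],"twist":0},{"jaw":0,"linear":[0.1,0,0],"twist":0},{"jaw":0,"linear":[0.1,0,0],"twist":0},{"jaw":0,"linear":[0,0,0],"twist":0}]' >/dev/null; python3 w.py
python3 - <<'E'
from h import *
c=cams.camera("scene"); cv2.imwrite("pics/s3.png",cv2.resize(c["color"][215:315,310:410],None,fx=6,fy=6))
c=cams.camera("top"); cv2.imwrite("pics/t3.png",cv2.resize(c["color"][195:285,235:345],None,fx=6,fy=6))
E
```

```text
t 9.50 rel box y -0.0390 x -0.0001 z 0.1367 Fy,Fx,Fz [-0.  -0.3 -0.8] yaw x 75.01 grip 0.0005447620879436835
to target tool cm [ 5.23  0.02 -6.33]
```

View pics/s3.png

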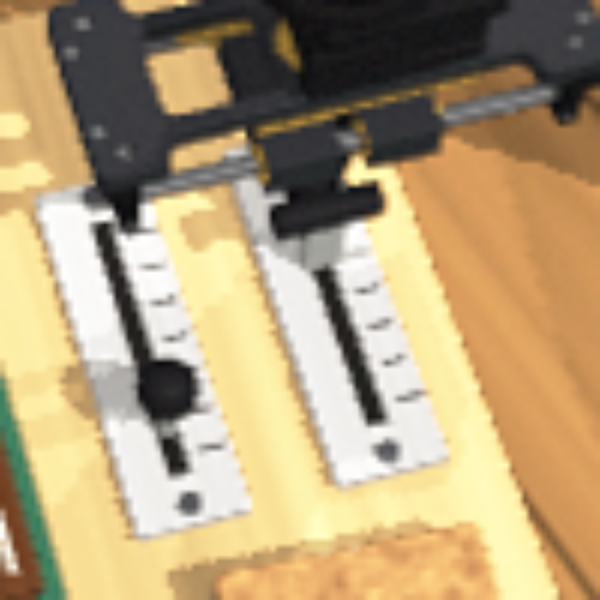

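The bar is at crop (327,207). That matches its starting place (327,210 in this crop), so it is in the second notch. One more click, slowly.

```bash
python3 -m pendant '[{"jaw":0,"linear":[0.2,0,0],"twist":0},{"jaw":0,"linear":[0.2,0,0],"twist":0},{"jaw":0,"linear":[0.1,0,0],"twist":0},{"jaw":0,"linear":[0,0,0],"twist":0}]' >/dev/null; python3 w.py
python3 -m pendant '[{"jaw":0,"linear":[0.1,0,0],"twist":0},{"jaw":0,"linear":[0.1,0,0],"twist":0},{"jaw":0,"linear":[0.1,0,0],"twist":0},{"jaw":0,"linear":[0.1,0,0],"twist":0},{"jaw":0,"linear":[0,0,0],"twist":0}]' >/dev/null; python3 w.py
python3 -m pendant '[{"jaw":0,"linear":[0.1,0,0],"twist":0},{"jaw":0,"linear":[0.1,0,0],"twist":0},{"jaw":0,"linear":[0.1,0,0],"twist":0},{"jaw":0,"linear":[0,0,0],"twist":0}]' >/dev/null; python3 w.py
```

```text
t 9.93 rel box y -0.0346 x -0.0002 z 0.1366 Fy,Fx,Fz [-3.5 -0.4  0.8] yaw x 75.06 grip 0.0006516927281413595
to target tool cm [ 4.79  0.03 -6.34]
t 10.35 rel box y -0.0311 x -0.0002 z 0.1366 Fy,Fx,Fz [-4.3 -0.1 -0.1] yaw x 75.04 grip 0.0006192095711055315
to target tool cm [ 4.43  0.02 -6.35]
t 10.68 rel box y -0.0271 x -0.0002 z 0.1366 Fy,Fx,Fz [-1.7 -0.5 -0.4] yaw x 74.99 grip 0.0006126676597692761
to target tool cm [ 4.04  0.02 -6.34]
```

```bash
python3 -m pendant '[{"jaw":0,"linear":[0.1,0,0],"twist":0},{"jaw":0,"linear":[0.1,0,0],"twist":0},{"jaw":0,"linear":[0.1,0,0],"twist":0},{"jaw":0,"linear":[0,0,0],"twist":0}]' >/dev/null; python3 w.py
python3 -m pendant '[{"jaw":0,"linear":[0.1,0,0],"twist":0},{"jaw":0,"linear":[0.1,0,0],"twist":0},{"jaw":0,"linear":[0,0,0],"twist":0}]' >/dev/null; python3 w.py
```

```text
t 11.02 rel box y -0.0238 x -0.0006 z 0.1365 Fy,Fx,Fz [ 0.2 -0.5  0.5] yaw x 75.01 grip 0.00025251187892630416
to target tool cm [ 3.71  0.06 -6.35]
t 11.27 rel box y -0.0221 x -0.0004 z 0.1365 Fy,Fx,Fz [ 0.5  0.1 -0.4] yaw x 75.01 grip 0.00040238914272482665
to target tool cm [ 3.54  0.04 -6.35]
```

The finger is free again, so the third click is done. I'll back off, lift clear and look.

```bash
python3 -m pendant '[{"jaw":0,"linear":[-0.8,0,0],"twist":0},{"jaw":0,"linear":[-1,0,0],"twist":0},{"jaw":0,"linear":[-1,0,0],"twist":0},{"jaw":0,"linear":[0,0,-3],"twist":0},{"jaw":0,"linear":[0,0,-3],"twist":0},{"jaw":0,"linear":[-2,0,-3],"twist":0},{"jaw":0,"linear":[-3,0,0],"twist":0},{"jaw":0,"linear":[-3,0,0],"twist":0},{"jaw":0,"linear":[0,0,0],"twist":0},{"jaw":0,"linear":[0,0,0],"twist":0},{"jaw":0,"linear":[0,0,0],"twist":0}]' >/dev/null; python3 w.py; python3 - <<'E'
from h import *
c=cams.camera("scene"); cv2.imwrite("pics/s4.png",cv2.resize(c["color"][215:315,310:410],None,fx=6,fy=6))
E
```

```text
t 12.18 rel box y -0.1309 x -0.0009 z 0.2263 Fy,Fx,Fz [-0.7  0.3  1.5] yaw x 74.89 grip 0.0002320589589493897
to target tool cm [14.41  0.07  2.64]
```

View pics/s4.png

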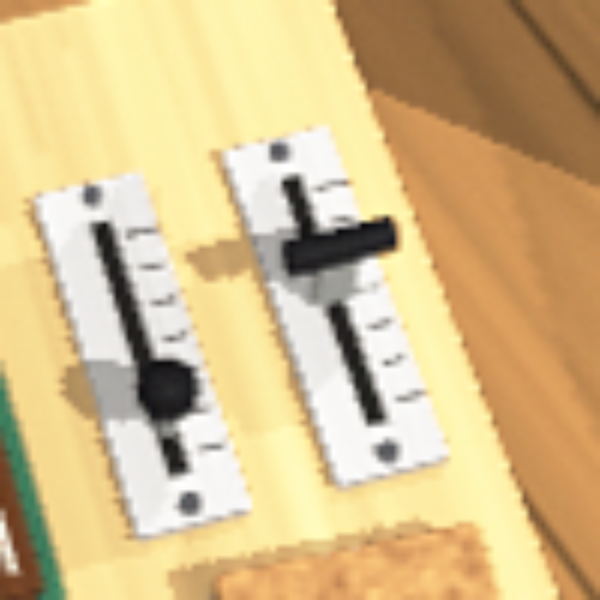

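The bar is at crop (340,246), one notch left of before, and the ball is unchanged at (167,389). I'll check the number, then hand in.

```bash
python3 - <<'E'
from h import *
import pickle
S=pickle.load(open("scene0.pkl","rb"))
p=plane(S,(340.5)/6-.5+310,(246.5)/6-.5+215,.14)
t=.048+(p-[.458,-.0192,.14])@[.2588,.9659,0]; print(t)
if .043<t<.053: print(robot.hand_in())
E
```

```text
0.048384752436489244
the job is handed in; nothing more can be done
None
```

The T-lever was pushed fully home, then clicked back to the left and left in its third notch (measured travel 48.4 mm); the ball lever and loose things were not touched, and the job is handed in.

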